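Set the length stop of the spindle cut-off fence to the sample

TASK

The next batch of spindles must match the sample spindle lying along the cut-off fence. Push the length stop along its rail towards the saw until its spring plunger clicks into the notch that brings the stop up to the end of the sample, and leave it there. Only push the stop, without pinching it or handling its plunger knob, and do not shift or pick up the spindles, the mallet or the bottle.

Things in the scene. Friction and masses are not known exactly. Their poses are not given: they have to be found in the camera images.
- fence: Cut-off station fixed to the bench: 500 x 140 x 12 mm plywood base with an aluminium fence rail (40 mm wide, top 42 mm above the bench) along its y axis. Origin on the bench under the rail's centre line; x across the rail, away from the robot; y along it, from the saw to the parking end; z up. Work lies on the base against the rail's -x side, centred at x = -0.035 m.
- saw_slot (a point): Slot of the wooden saw box at the rail's -y end (fence y = -0.1715 m), on the rail's centre line 60 mm above the bench. A back saw stands in it, its handle reaching 230 mm to the fence's -x side and 125 mm high. To be left alone.
- stop (a joint): How far (m) the length stop is pushed from the parking end towards the saw, fence -y; range 0 to 0.19, starts between 0 and 0.05. It can only slide, with about 3 N of friction. Its plunger sits in notch_a at 0.080, notch_b at 0.120, notch_c at 0.160. Before a notch the resistance falls to nothing and the last mm are drawn in; pushing out of a notch takes about 8 N.
- stop_face (a point): Centre of the stop's working face (towards the saw), 26 mm above the bench, in line with the sample's end. The stop is an aluminium carriage with black end caps astride the rail: 60 mm along it, 96 mm across (fence x -0.062 to +0.034 m), 53 to 83 mm above the bench over the rail; its block in front of the rail (fence x -0.062 to -0.023 m) hangs down to 16 mm above the bench.
- push_face (a point): Centre of the upper part of the stop's outer end, the upright face to push towards the saw: 96 mm across the rail, 30 mm high, 68 mm above the bench at this point, 60 mm to fence +y of the working face, at fence x = -0.014 m. At stop value 0 it is at fence y = +0.190 m. The index bar's top is 18 mm lower.
- cap_in: Black plastic end cap, 6 mm thick, the saw side of the stop; its origin lies on the bench under the rail's centre line, in the plane of the working face.
- cap_out: Black plastic end cap, 6 mm thick, the outer side of the stop; its origin is the same point as that of cap_in (the outer face is 60 mm to fence +y of it).
- plunger (a joint): Spring plunger of the stop, m: about 0.0005 when its nose rides on top of the index bar, about 0.0045 when it has dropped into a notch, negative when pulled up.
- knob: Black mushroom knob (24 mm across) of the plunger, on top of the stop half-way along it; top about 112 mm above the bench, 4 mm lower when in a notch. The origin lies on the bench below it (at plunger value 0).
- tray: Low fixed wooden tray, 126 x 286 mm and 30 mm high, beyond the rail; the two other spindles lie in it. Origin under its centre, axes parallel to the fence's.
- mallet: Wooden mallet lying on the bench on the robot's side of the fence: head 70 x 120 x 80 mm high, origin under the head's centre, 150 mm handle to its -x. To be left alone.
- oil: Amber glass oil bottle, 52 mm across and 130 mm high, standing on the bench on the robot's side of the fence, origin under its centre. To be left alone.
- notch_a (a point): V notch in the steel index bar (16 mm wide, top 50 mm above the bench) on the rail's top, at fence y = +0.080 m; 13 mm wide, 40 mm from the next. This point is at the bar's top. With the plunger (30 mm behind the working face) in it, the stop's face is 2 mm from the end of the long spindle, if that is the sample.
- notch_b (a point): V notch in the steel index bar (16 mm wide, top 50 mm above the bench) on the rail's top, at fence y = +0.040 m; 13 mm wide, 40 mm from the next. This point is at the bar's top. With the plunger (30 mm behind the working face) in it, the stop's face is 2 mm from the end of the middle spindle, if that is the sample.
- notch_c (a point): V notch in the steel index bar (16 mm wide, top 50 mm above the bench) on the rail's top, at fence y = 0 m; 13 mm wide, 40 mm from the next. This point is at the bar's top. With the plunger (30 mm behind the working face) in it, the stop's face is 2 mm from the end of the short spindle, if that is the sample.
- end_long (a point): Centre of the +y end of the long spindle: loose, wooden, 218 mm long, parallel to the rail, 28 mm square ends and turned middle. One of the three, not always the same, is the sample: it lies on the base against the rail, its other end at the saw slot, this point at fence x = -0.035 m. The other two lie in the tray (fence x above 0.1 m).
- end_middle (a point): Centre of the +y end of the middle spindle: loose, wooden, 178 mm long, parallel to the rail, 28 mm square ends and turned middle. One of the three, not always the same, is the sample: it lies on the base against the rail, its other end at the saw slot, this point at fence x = -0.035 m. The other two lie in the tray (fence x above 0.1 m).
- end_short (a point): Centre of the +y end of the short spindle: loose, wooden, 138 mm long, parallel to the rail, 28 mm square ends and turned middle. One of the three, not always the same, is the sample: it lies on the base against the rail, its other end at the saw slot, this point at fence x = -0.035 m. The other two lie in the tray (fence x above 0.1 m).
Mind the look-alikes: they are no part of the job. Leave any purple look-alike of the part that bears end_long alone.

How it is judged (in metres and radians):
At the end, for the whole second after the job is handed in: The stop's plunger has dropped into a notch (by over 2.8 mm), the stop's working face is within 8 mm (horizontally, centre to centre) of the outer end of the spindle lying in the trough, and the stop is still (below 4 mm/s) (horizontal distance between any of end_long, end_middle, end_short and stop_face below 0.008 m and value of joint plunger above 0.0028 m and velocity of joint stop between -0.004 and 0.004 m/s); the robot touches nothing.
It fails at once if the stop is pinched between the fingers, which press on both of its end caps at once (contact force between the fingers and cap_in above 0.5 N and contact force between the fingers and cap_out above 0.5 N).
It fails at once if the plunger's knob is handled: touched by the fingers with over 1 N, or pulled up by over 3 mm (contact force between the fingers and knob above 1 N or value of joint plunger below -0.003 m).
It fails at once if a spindle is shifted by over 6 mm or picked up (distance of any of end_long, end_middle, end_short from where it was at the start of the episode above 0.006 m).
It fails at once if the mallet or the bottle is shifted by over 10 mm or picked up (distance of any of mallet, oil from where it was at the start of the episode above 0.01 m).
It also fails if it takes over 38 s, if anything falls off the work surface, if the arm or the gripper's body presses on something with over 40 N, if the wrist force passes 120 N, or if a joint passes its speed limit or range.

ROBOT

A 6-joint arm with a two-finger parallel gripper is mounted at the origin on the work surface. World frame = base frame: x ahead of the robot, y to its left, z up, the work surface at z = 0. Lengths are in mm, angles in rad, forces in N, time in s.
With the tool pointing down it reaches from about 350 to 850 mm from the base axis. Payload 8.1 kg.
Tool frame: the origin (TCP) lies between the finger pads; the fingertips stand env.tips_ahead ahead of it and the grasp point (between the pads) lies 5 mm behind it (env.tips_ahead is the distance from the TCP to the fingertips, in mm); z points along the fingers, y is the line along which they close (so a half turn about z gives the same grasp; the last joint's range is limited). The gripper opens to 85 mm and grips with 20 to 120 N. Pads are 22 mm wide; open, the fingers measure 114 mm over their backs; the gripper's body (76 mm by 85 mm) begins 54 mm behind the grasp point. The pads swing forward as they close: fully open they stand 13 mm farther back than shut.
Start: joints at [-1.213, 0.13, 1.488, -0, 1.523, -0.085], TCP at [257.102, -542.129, 245.292] pointing down, gripper open.
Joint ranges: [-2.96, 2.96], [-0.89, 2.26], [0.02, 2.5], [-1.34, 4.48], [0, 2.73], [-2.66, 2.66]. Speed limits (rad/s): [2.39, 2.39, 2.79, 3.14, 3.14, 3.14].

INTERFACE

Orientations are given as a unit quaternion [x, y, z, w].
In Python, from plant import telemetry, viewer, env gives the robot as it stands.
- The arm moves only by the tool carry_out, never from a script. Its argument "plan" is one flat list of numbers, 6 for each row, row after row: the shift along the tool's x, y, z as a fraction of full scale, then the turn, a rotation vector about the tool's x, y, z as a fraction of full scale. In form: [dx, dy, dz, ax, ay, az, dx, dy, dz, ax, ay, az, ...]. A call has 1 to 20 rows; each row shifts and turns the commanded pose from where the row before left it, along the tool's axes as they then stand; what a row does not reach is not made up. Full scale, the value 1, is 0.02 m for a shift and 5 degrees for a turn. A row lasts 1/10 s, in which the tool goes at most 50 mm and 8.59 degrees, less where a joint would pass 70% of its speed; a pose out of reach is approached as far as the arm can. A call with a number of a shift or a turn outside -1 to 1 is refused whole. A call with a gripper value outside its range is refused whole. "fingers" is the closure, from 0 (fully open) to 1 (shut), set as the call begins (left out, the last holds). The fingers move at their own pace and stop on an object; "newtons" is the grip in N (left out, the last holds). Time passes only in rows, so rows that do not move let the fingers close. It gives the time, the measured TCP pose, the force, the opening and the grip force at its end, in the units of the state.
- telemetry.state(): the state, without advancing time (a new reading comes with each control period).
- viewer.snapshot(name): name is "scene" or "top"; returns a dict with "img" (420x560x3 uint8, red, green, blue), "depth" (420x560 float32, mm along the optical axis (not along the pixel's ray), 0 where there is no reading), "fx", "fy", "cx", "cy" (pixels), "dist" ([k1, k2, p1, p2, k3] as OpenCV has them; the pictures are not rectified), "extrinsics" (4x4, takes a point from camera to world coordinates). Camera axes: x right, y up, looking along -z (the intrinsics and any distortion apply to the point x, -y, -z); pixel columns grow to the right and rows downward; lengths in mm; the calibration is good to about 2 mm. A picture is of the moment at which its call begins.
- env.close_job(): hands the job in; it is judged then, once.
The state is a dict: "clock": time; "joint_positions": joint angles; "joint_vel": joint speeds; "tau": joint torques, N m; "tool_pos": TCP position; "eef_rot": TCP orientation; "contact_force": force on the tool from outside, world axes, zero at the start; "moment": the same for the moment, N m; "opening": finger opening in mm; "gripper_force": force on a finger pad.
Only numpy, scipy, OpenCV 4.12 (cv2) and the standard library are available. Lean on these libraries where they do the work, as an engineer would, in place of code of your own. Each camera call takes 0.05 s, during which the arm holds its last target. There are 200 camera calls.

## Working session

There is one attempt and no reset: what is moved stays moved. The work goes in short steps, Python scripts to look and compute and a tool call to move; the robot and the scene stay as the last step left them, time stands still between calls to the robot, and variables do not carry over. Pictures are saved under pics/ and viewed, at most 10 in all, crops included, and the job is handed in when it is done.

Besides the shell and the picture viewer there is one more tool, called by a JSON object that holds its "op" and its "data", one argument or row to a line. carry_out: Moves the arm, as the interface text tells. Its arguments: {"type":"object","properties":{"plan":{"type":"array","items":{"type":"number","minimum":-1,"maximum":1}},"fingers":{"type":"number"},"newtons":{"type":"number"}},"required":["plan"]}

```bash
mkdir -p pics; cat > h.py <<'E'
import numpy as np, cv2
from plant import telemetry, viewer, env
def pts(s):
    h,w=s["depth"].shape
    u,v=np.meshgrid(np.arange(w),np.arange(h))
    K=np.array([[s["fx"],0,s["cx"]],[0,s["fy"],s["cy"]],[0,0,1.]])
    n=cv2.undistortPoints(np.stack([u,v],-1).reshape(-1,1,2).astype(np.float64),K,np.array(s["dist"],float)).reshape(h,w,2)
    d=s["depth"]
    P=np.stack([n[...,0]*d,-n[...,1]*d,-d,np.ones_like(d)],-1)
    W=P@np.array(s["extrinsics"]).T
    W[d<=0]=np.nan
    return W[...,:3]
E
python3 - <<'E'
from h import *
for n in("scene","top"):
    s=viewer.snapshot(n); cv2.imwrite(f"pics/{n}0.png",s["img"][...,::-1]); np.savez(f"{n}0.npz",img=s["img"],W=pts(s))
    print(n,np.round(s["extrinsics"],2).tolist(),s["fx"],s["dist"])
t=telemetry.state();print(t["clock"],t["tool_pos"],t["eef_rot"],env.tips_ahead)
E
```

```text
scene [[0.56, -0.72, 0.42, 1210.49], [0.83, 0.48, -0.27, -443.56], [-0.01, 0.5, 0.86, 1546.72], [0.0, 0.0, 0.0, 1.0]] 476.82496796821687 [-0.05768677  0.          0.          0.          0.        ]
top [[-0.02, 0.98, -0.18, 201.21], [-1.0, -0.02, -0.01, 1.01], [-0.02, 0.18, 0.98, 1733.56], [0.0, 0.0, 0.0, 1.0]] 541.2207836654875 [-0.18505008  0.          0.          0.          0.        ]
0.1 [ 256.91592371 -541.67509016  244.30483811] [ 9.75593940e-01  2.19580763e-01 -1.26381402e-04 -8.58108665e-04] 14.0
```

View pics/scene0.png

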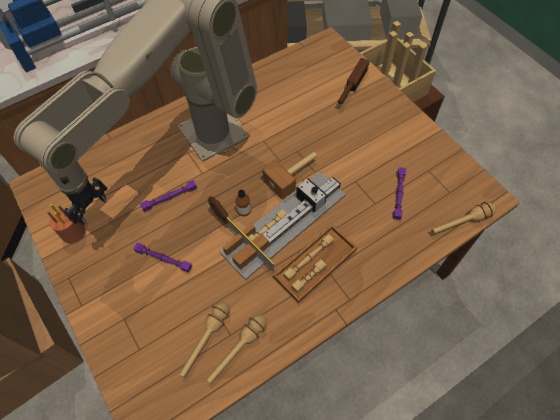

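View pics/top0.png

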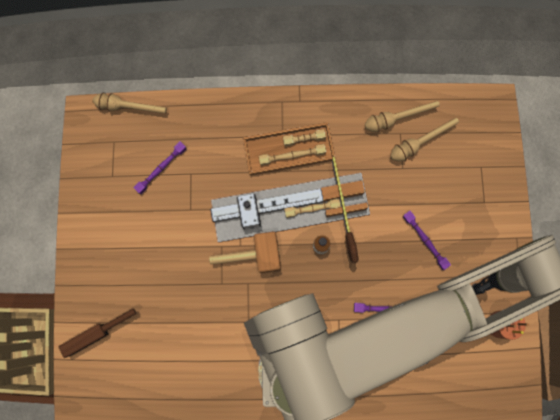

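The top view shows the fence rail from (212,215) to (365,190), with the saw at (340,200). The stop is at (248,209) with its knob at (248,205), and the sample's free end is at about (287,211). The tray spindles span about 67 px and 42 px, a ratio of 1.58, so they are the long and short ones and the sample should be the middle one. I'll measure this.

```bash
python3 - <<'E'
from h import *
d=np.load("top0.npz");W=d["W"];img=d["img"]
c=cv2.resize(img[115:275,195:395],None,fx=4,fy=3.7,interpolation=cv2.INTER_CUBIC);cv2.imwrite("pics/c1.png",cv2.resize(img[115:265,195:395],(800,600),interpolation=cv2.INTER_CUBIC)[...,::-1])
for n in("top","scene"):
    d=np.load(n+"0.npz");W=d["W"];img=d["img"].astype(int)
    g=img.max(-1)-img.min(-1)<25
    roi=(W[...,0]>400)&(W[...,0]<800)&(abs(W[...,1])<350)
    # base plate: grey, z 5..20
    m=roi&g&(W[...,2]>4)&(W[...,2]<20)
    # tops
    for lab,mm in(("base",m),("rail",roi&g&(W[...,2]>36)&(W[...,2]<60)),("stop",roi&(W[...,2]>74)&(W[...,2]<92)&g),("knob",roi&(W[...,2]>100)&(W[...,2]<118)&g)):
        mm=cv2.morphologyEx(mm.astype(np.uint8),cv2.MORPH_OPEN,np.ones((2,2)))
        k,l,st,_=cv2.connectedComponentsWithStats(mm)
        for i in np.argsort(-st[1:,4])[:2]+1:
            p=W[l==i]; 
            if len(p)<8: continue
            r=cv2.minAreaRect(p[:,:2].astype(np.float32)); print(n,lab,len(p),np.round(p.mean(0),1),np.round(r[0],1),np.round(r[1],1),round(r[2],2),st[i,:4])
E
```

```text
top base 1532 [nan nan nan] [478.3  56.6] [ 64.5 381.4] 10.81 [216 210 120  33]
top base 335 [nan nan nan] [585.9 -64.2] [ 30.8 156.6] 14.56 [289 180  48  16]
top rail 780 [nan nan nan] [532.1   8.5] [ 37.8 208.1] 10.21 [258 190  66  24]
top rail 310 [497.5 214.6  44.8] [499.8 212.9] [42.8 89.5] 4.55 [212 206  28  17]
top stop 530 [nan nan nan] [504.4 140.1] [105.4  57.3] 10.02 [237 195  24  34]
top knob 35 [511.6 141.6 108.3] [512.  141.3] [15.8 16.3] 87.02 [244 202   6   7]
scene base 903 [nan nan nan] [565.9  74.9] [ 39.1 389.8] 8.86 [265 190  81  69]
scene base 457 [nan nan nan] [501.   10.5] [ 51.7 224.7] 19.06 [256 193  46  40]
scene rail 603 [539.6  23.6  43.1] [546.2  25. ] [ 94.4 226.4] 21.93 [266 192  55  51]
scene rail 158 [510.1 223.9  42. ] [505.1 224.2] [ 39.9 114.2] 13.42 [321 179  20  16]
scene stop 346 [nan nan nan] [501.8 145.6] [96.  75.5] 14.7 [298 180  29  25]
scene knob 29 [519.3 141.2 103.1] [514.8 148.6] [15.4 41.9] 20.66 [312 188   7   6]
```

View pics/c1.png

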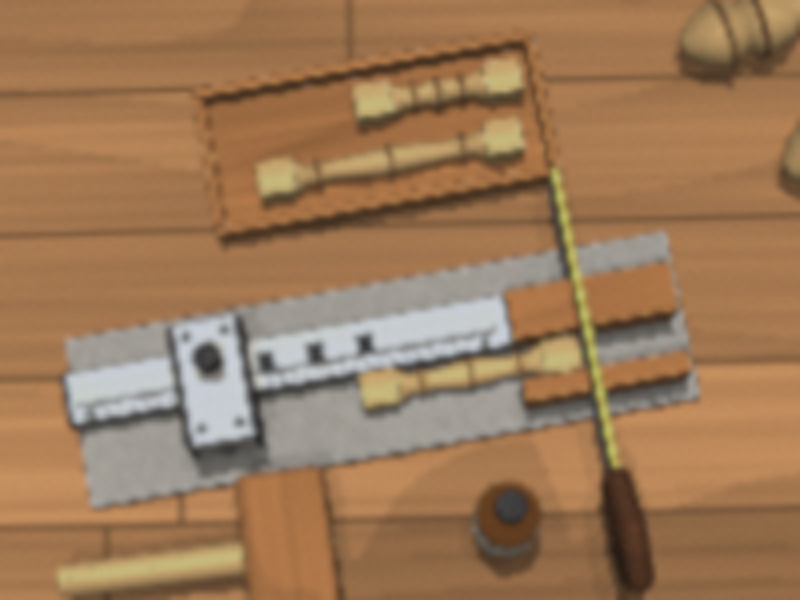

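The crop shows the knob at (208,358) and the notches at (265,359), (316,352) and (365,343). The sample's end is at about (361,390) and the stop's top plate spans (170–258, 315–445). Next I'll fix the fence frame from the notches.

```bash
cat >> h.py <<'E'
def ray(s,uv,z):
    K=np.array([[s["fx"],0,s["cx"]],[0,s["fy"],s["cy"]],[0,0,1.]])
    n=cv2.undistortPoints(np.array(uv,float).reshape(-1,1,2),K,np.array(s["dist"],float)).reshape(-1,2)
    E=np.array(s["extrinsics"]); D=np.c_[n[:,0],-n[:,1],-np.ones(len(n))]@E[:3,:3].T; o=E[:3,3]
    return o+D*((z-o[2])/D[:,2])[:,None]
E
python3 - <<'E'
from h import *
s=viewer.snapshot("top");img=s["img"].astype(int)
g=img.max(-1)
px=lambda x,y:(195+x/4-.375,115+y/4-.375)
N=[]
for c in((265,359),(316,352),(365,343)):
    u,v=map(round,px(*c)); p=g[v-4:v+5,u-3:u+4]; w=np.clip(130-p,0,None); yy,xx=np.mgrid[v-4:v+5,u-3:u+4]
    w=w*(abs(yy-v)<=2); N.append((( w*xx).sum()/w.sum(),(w*yy).sum()/w.sum()))
n=ray(s,N,50); print(np.round(n,1))
d=n[0]-n[2]; d=d[:2]
th=np.arctan2(-d[0],d[1]); print("notch yaw",np.degrees(th),np.linalg.norm(d))
th=np.radians(10.1)
ex=np.array([np.cos(th),np.sin(th)]);ey=np.array([-ex[1],ex[0]])
o=(n[:,:2]-np.array([80,40,0])[:,None]*ey).mean(0);print("origin",o)
F=lambda P:np.c_[(P[:,:2]-o)@ex,(P[:,:2]-o)@ey]
print("notches",F(n).round(1))
print("knob",F(ray(s,[px(208,358)],111)).round(1))
print("stop corners",F(ray(s,[px(170,322),px(240,314),px(194,446),px(260,438)],83)).round(1))
print("sample end top",F(ray(s,[px(360,372),px(366,410)],40)).round(1), "long", F(ray(s,[px(257,178),px(523,138)],35)).round(1),"short",F(ray(s,[px(355,102),px(521,75)],35)).round(1))
print("targets: pushface for v", [(o-14*ex+(190-v)*ey).round(1).tolist() for v in(0,40,120)])
E
```

```text
[[521.5 100.   50. ]
 [526.5  60.4  50. ]
 [533.5  20.8  50. ]]
notch yaw 8.658574378450854 80.02461683434403
origin [534.19608122  21.02143926]
notches [[ 1.3 79.9]
 [-0.6 40.1]
 [-0.7 -0.1]]
knob [[  0.8 121.2]]
stop corners [[ 40.7 146.6]
 [ 35.9  91.7]
 [-59.3 146. ]
 [-63.3  94.8]]
sample end top [[-20.    8.2]
 [-51.    9.5]] long [[ 155.    58.7]
 [ 144.7 -160.3]] short [[ 202.2  -32. ]
 [ 197.7 -170.1]]
targets: pushface for v [[487.1, 205.6], [494.1, 166.2], [508.1, 87.5]]
```

{"op": "carry_out", "data": {
  "plan": [0,0,0,0,0,1,0,0,0,0,0,1,0,0,0,0,0,1],
  "fingers": 1,
  "newtons": 60
}}

```text
clock: 0.45
tool_pos: [257.0, -541.9, 244.8]
eef_rot: [0.996, 0.089, -0.0, -0.0]
contact_force: [-0.2, -0.1, -0.8]
opening: 43.9
gripper_force: 0.0
```

{"op": "carry_out", "data": {
  "plan": [0.5,-0.98,0,0,0,0,0.5,-0.98,0,0,0,0,0.5,-0.98,0,0,0,0,0.5,-0.98,0,0,0,0,0.5,-0.98,0,0,0,0,0.5,-0.98,0,0,0,0,0.5,-0.98,0,0,0,0,0.5,-0.98,0,0,0,0,0.5,-0.98,0,0,0,0,0.5,-0.98,0,0,0,0,0.5,-0.98,0,0,0,0,0.5,-0.98,0,0,0,0,0.5,-0.98,0,0,0,0,0.5,-0.98,0,0,0,0,0.5,-0.98,0,0,0,0,0.5,-0.98,0,0,0,0,0.5,-0.98,0,0,0,0,0.5,-0.98,0,0,0,0]
}}

```text
clock: 2.25
tool_pos: [370.6, -161.8, 245.1]
eef_rot: [0.996, 0.09, -0.0, -0.0]
contact_force: [0.6, 0.4, -0.3]
opening: -0.1
gripper_force: 0.0
```

{"op": "carry_out", "data": {
  "plan": [0.5,-0.98,0,0,0,0,0.5,-0.98,0,0,0,0,0.5,-0.98,0,0,0,0,0.5,-0.98,0,0,0,0,0.5,-0.98,0,0,0,0,0.5,-0.98,0,0,0,0,0.5,-0.98,0,0,0,0,0.5,-0.98,0,0,0,0,0.5,-0.98,0,0,0,0,0.5,-0.98,0,0,0,0,0.5,-0.98,0,0,0,0,0.5,-0.98,0,0,0,0,0.5,-0.98,0,0,0,0,0.5,-0.98,0,0,0,0,0.5,-0.98,0,0,0,0,0.5,-0.98,0,0,0,0,0.5,-0.98,0,0,0,0,0.5,-0.98,0,0,0,0,0,0,0,0,0,0,0,0,0,0,0,0]
}}

```text
clock: 4.25
tool_pos: [483.9, 216.8, 244.8]
eef_rot: [0.996, 0.091, -0.001, 0.0]
contact_force: [-0.0, 0.0, -0.2]
opening: -0.2
gripper_force: 0.0
```

{"op": "carry_out", "data": {
  "plan": [0,0,0.93,0,0,0,0,0,0.93,0,0,0,0,0,0.93,0,0,0,0,0,0.93,0,0,0,0,0,0.93,0,0,0,0,0,0.93,0,0,0,0,0,0.93,0,0,0,0,0,0.93,0,0,0,0,0,0.93,0,0,0,0,0,0,0,0,0,0,0,0,0,0,0]
}}

```text
clock: 5.35
tool_pos: [484.0, 216.0, 78.1]
eef_rot: [0.996, 0.09, -0.0, 0.0]
contact_force: [-0.3, 0.5, -0.1]
opening: -0.1
gripper_force: 0.0
```

```bash
python3 - <<'E'
from h import *
a=viewer.snapshot("scene")["img"][150:270,220:370];b=viewer.snapshot("top")["img"][165:285,190:340]
cv2.imwrite("pics/c2.png",np.hstack([cv2.resize(i,(400,320),interpolation=cv2.INTER_CUBIC) for i in(a,b)])[...,::-1]);print(telemetry.state()["tool_pos"],env.tips_ahead)
E
```

```text
[485.06175959 216.64618471  79.30896459] 14.0
```

View pics/c2.png

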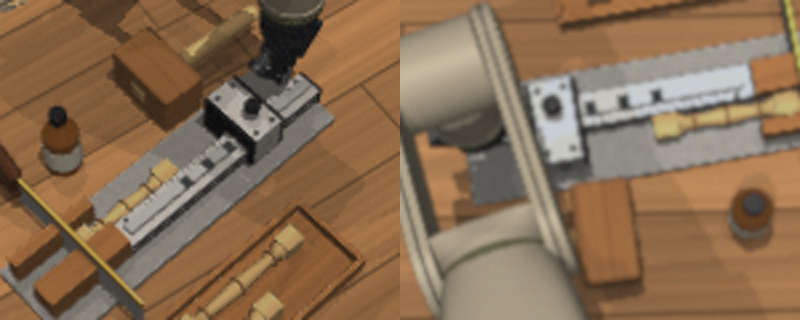

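The fingers are shut and stand behind the outer end of the stop: scene inset (275,65), stop at (240,110). Everything else is clear, so I'll approach until contact.

{"op": "carry_out", "data": {
  "plan": [0,0.5,0,0,0,0,0,0.5,0,0,0,0,0,0.3,0,0,0,0,0,0.2,0,0,0,0,0,0.2,0,0,0,0,0,0.2,0,0,0,0,0,0.2,0,0,0,0,0,0.2,0,0,0,0]
}}

```text
clock: 6.25
tool_pos: [492.2, 171.9, 77.9]
eef_rot: [0.996, 0.091, -0.0, -0.0]
contact_force: [-2.1, 4.1, 0.8]
opening: -0.1
gripper_force: 2.5
```

{"op": "carry_out", "data": {
  "plan": [0,0.25,0,0,0,0,0,0.25,0,0,0,0,0,0.25,0,0,0,0,0,0.25,0,0,0,0,0,0.25,0,0,0,0,0,0.25,0,0,0,0,0,0.25,0,0,0,0,0,0.25,0,0,0,0,0,0.25,0,0,0,0,0,0.25,0,0,0,0,0,0.25,0,0,0,0,0,0.25,0,0,0,0]
}}

```text
clock: 7.45
tool_pos: [502.5, 112.6, 77.6]
eef_rot: [0.996, 0.091, -0.001, -0.0]
contact_force: [-4.5, 5.2, 2.2]
opening: -0.1
gripper_force: 2.7
```

```bash
cat > m.py <<'E'
from h import *
o=np.array([534.2,21.]);th=np.radians(10.1);ex=np.array([np.cos(th),np.sin(th)]);ey=np.array([-ex[1],ex[0]])
t=telemetry.state();p=np.array(t["tool_pos"])[:2]-o
print("tcp fence",p@ex,p@ey,t["contact_force"],t["clock"])
for n in("top","scene"):
    s=viewer.snapshot(n);W=pts(s);Q=W[...,:2]-o;fx=Q@ex;fy=Q@ey
    m=(abs(fx)<16)&(fy>-20)&(fy<135)&(W[...,2]>95)&(W[...,2]<120)
    if n=="top": m&=s["img"].max(-1)<90
    m=m&(fy<p@ey-15)
    print(n,"knob",m.sum(),np.median(fx[m]),np.median(fy[m]),(fy[m].min()+fy[m].max())/2)
    i=s["img"]; m2=(fx>-60)&(fx<-20)&(W[...,2]>75)&(W[...,2]<90)&(fy<p@ey)&(fy>-30); print(" stop top fy range",np.percentile(fy[m2],[2,98]))
    cv2.imwrite(f"pics/m_{n}_{t['clock']:.2f}.png",i[...,::-1])
    if n=="scene": cv2.imwrite(f"pics/crop{t['clock']:.2f}.png",cv2.resize(i[160:250,220:345],(750,540),interpolation=cv2.INTER_CUBIC)[...,::-1])
E
python3 m.py; ls pics
```

```text
tcp fence -15.136422290610652 95.77917747703601 [-4.53516637  5.2181319   2.18955753] 7.45
c1.png
c2.png
scene0.png
top0.png
  return _methods._mean(a, axis=axis, dtype=dtype,
  ret = ret.dtype.type(ret / rcount)
Traceback (most recent call last):
  File "m.py", line 10, in <module>
    print(n,"knob",m.sum(),np.median(fx[m]),np.median(fy[m]),(fy[m].min()+fy[m].max())/2)
                                                              ~~~~~~~~~^^
ValueError: zero-size array to reduction operation minimum which has no identity
```

```bash
sed -i 's/for n in("top","scene")/for n in("scene",)/' m.py; python3 m.py; cp pics/crop*.png pics/c3.png
```

```text
tcp fence -14.968201424668168 94.91195078832263 [-1.72676768  1.46932174 -1.23602425] 7.5
scene knob 46 -1.7349597562477754 50.35285411427409 56.93510754614665
 stop top fy range [18.21177895 61.70756562]
```

View pics/c3.png

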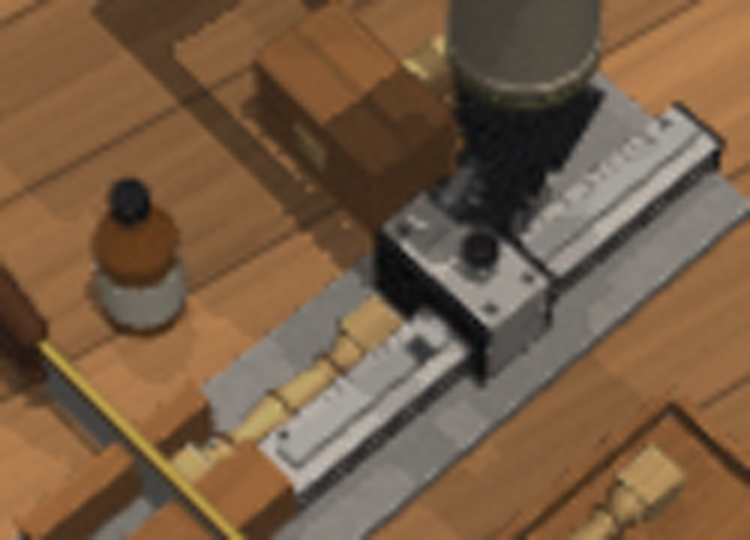

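The stop has passed notch_a. Only notch_c, at (420,347), is still visible ahead of it, and the knob's fence y is about 50 mm. About 10 mm remain.

{"op": "carry_out", "data": {
  "plan": [0,0.1,0,0,0,0,0,0.1,0,0,0,0,0,0.1,0,0,0,0]
}}

```text
clock: 7.85
tool_pos: [504.0, 106.5, 77.6]
eef_rot: [0.996, 0.09, -0.0, 0.0]
contact_force: [-1.9, 1.9, -0.0]
opening: 0.1
gripper_force: 1.1
```

{"op": "carry_out", "data": {
  "plan": [0,0.05,0,0,0,0]
}}

```text
clock: 7.95
tool_pos: [505.0, 105.1, 78.0]
eef_rot: [0.996, 0.09, 0.0, 0.0]
contact_force: [0.2, 0.3, 0.7]
opening: -0.2
gripper_force: 0.0
```

{"op": "carry_out", "data": {
  "plan": [0,0.05,0,0,0,0]
}}

```text
clock: 8.05
tool_pos: [505.4, 104.2, 78.2]
eef_rot: [0.996, 0.09, 0.001, 0.0]
contact_force: [0.6, -0.2, -0.0]
opening: -0.2
gripper_force: 0.0
```

```bash
python3 m.py
```

```text
tcp fence -13.809546410894725 86.93236179159953 [ 0.58639216 -0.19124139 -0.04083554] 8.05
scene knob 49 -1.0293212845899944 39.46021722194148 48.3488143081152
 stop top fy range [ 7.9929376  58.38714103]
```

{"op": "carry_out", "data": {
  "plan": [0,0.05,0,0,0,0]
}}

```text
clock: 8.2
tool_pos: [505.3, 103.4, 78.1]
eef_rot: [0.996, 0.09, 0.0, 0.0]
contact_force: [-0.4, 0.2, 1.1]
opening: -0.2
gripper_force: 0.0
```

{"op": "carry_out", "data": {
  "plan": [0,0.05,0,0,0,0,0,0,0,0,0,0]
}}

```text
clock: 8.4
tool_pos: [505.2, 102.5, 78.0]
eef_rot: [0.996, 0.09, 0.0, 0.0]
contact_force: [0.6, 0.9, -1.0]
opening: -0.0
gripper_force: 0.0
```

```bash
python3 m.py
```

```text
tcp fence -14.241700148881943 85.31469630311612 [ 0.57279419  0.91325037 -0.97430311] 8.4
scene knob 49 -1.4241724608569613 38.54511885737424 47.77029211417153
 stop top fy range [ 7.29006048 59.3107618 ]
```

The stop stays put with no contact, so it was drawn ahead of the fingers into the notch. I'll retreat and verify.

{"op": "carry_out", "data": {
  "plan": [0,-0.5,0,0,0,0,0,-1,0,0,0,0,0,-1,0,0,0,0,0,-1,0,0,0,0,0,0,-1,0,0,0,0,0,-1,0,0,0,0,0,-1,0,0,0,0,0,-1,0,0,0,0,0,-1,0,0,0,0,-1,-1,0,0,0,0,-1,-1,0,0,0,0,-1,-1,0,0,0,0,-1,-1,0,0,0,0,-1,-1,0,0,0,0,0,0,0,0,0,0,0,0,0,0,0]
}}

```text
clock: 10.05
tool_pos: [474.3, 270.4, 277.8]
eef_rot: [0.996, 0.091, 0.0, 0.0]
contact_force: [0.1, -0.6, -0.8]
opening: 0.1
gripper_force: 0.0
```

```bash
sed -i 's/for n in("scene",)/for n in("top","scene")/' m.py; python3 m.py; python3 - <<'E'
import cv2,glob,numpy as np
t=cv2.imread(sorted(glob.glob("pics/m_top*"),key=lambda f:float(f[:-4].split("_")[-1]))[-1]);s=cv2.imread(sorted(glob.glob("pics/m_scene*"),key=lambda f:float(f[:-4].split("_")[-1]))[-1])
cv2.imwrite("pics/c4.png",np.hstack([cv2.resize(i,(400,320),interpolation=cv2.INTER_CUBIC) for i in(s[165:265,220:345],t[165:265,220:345])]))
E
```

```text
tcp fence -15.244492968894502 256.08983790667634 [ 0.13435555 -0.5921312  -0.78553754] 10.05
top knob 33 -2.083300496357726 40.270548969043084 40.545934487299355
 stop top fy range [13.48596644 70.59830429]
scene knob 38 1.7996670299208084 35.01056080356846 37.133329243929914
 stop top fy range [ 7.64730971 67.81622701]
```

View pics/c4.png

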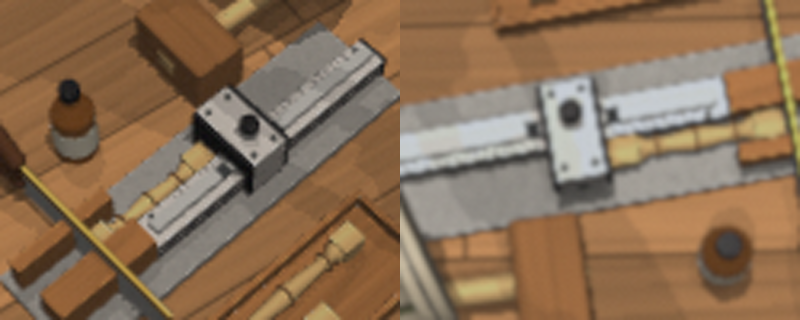

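The stop, with its knob at (570,112) in the top inset, sits between notch_a at (533,130) and notch_c at (612,113). Its knob is at fence y ≈ 40 mm, so it is in notch_b, and its face is at the sample's end at (610,150). I'm handing the job in.

```bash
python3 -c "
from plant import env
print(env.close_job())"
```

```text
the job is handed in; nothing more can be done
None
```

I pushed the stop into notch_b, with its working face at the end of the sample (the middle spindle), backed the arm clear, and handed the job in; no verdict came back.

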